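# Line up the gel pots and hold the sample bar over them

### The arm

A 6-joint arm with a two-finger parallel gripper is mounted at the origin on the work surface. World frame = base frame: x ahead of the robot, y to its left, z up, the work surface at z = 0. Lengths are in m, angles in rad, forces in N, time in s.
With the tool pointing down it reaches from about 0.3 to 0.775 m from the base axis. Payload 14.6 kg.
Tool frame: the origin (TCP) lies between the finger pads; the fingertips stand 14 mm ahead of it and the grasp point (between the pads) lies 5 mm behind it; z points along the fingers, y is the line along which they close (so a half turn about z gives the same grasp; the last joint's range is limited). The gripper opens to 94 mm and grips with 3 to 60 N. Pads are 16 mm wide; open, the fingers measure 119 mm over their backs; the gripper's body (75 mm by 177 mm) begins 78 mm behind the grasp point.
Start: joints at [1.271, 0.3, 1.521, -0, 1.321, -0.067], TCP at [0.127, 0.535, 0.219] pointing down, gripper open.
Joint ranges: [-3.03, 3.03], [-0.79, 2.21], [0.23, 2.52], [-1.04, 4.18], [0, 3.07], [-2.55, 2.55]. Speed limits (rad/s): [2.22, 2.22, 2.57, 3.14, 3.14, 3.14].

### API

Orientations are given as [roll, pitch, yaw] about the fixed x, y, z axes, in that order (R = Rz(yaw) Ry(pitch) Rx(roll)).
In Python, from station import ctrl gives the robot as it stands. The module is installed in compiled form; this text tells all that it offers.
- The arm moves only by the tool move_arm, never from a script. Its argument "targets" is a list of rows, each a list of 7 numbers: the opening, from -1 (shut) to 1 (fully open), then the shift along the tool's x, y, z in units of 50 mm (1.0 is 50 mm), then the turn, a rotation vector about the tool's x, y, z in rad. A call has 1 to 12 rows; each row is the pose to reach, as a shift and turn from the pose commanded when the call began, along the tool's axes at that moment; what a row does not reach only later rows make up. A row lasts 1/10 s, in which the tool goes at most 50 mm and 8.59 degrees, less where a joint would pass 70% of its speed; a pose out of reach is approached as far as the arm can. A call with a gripper value outside its range is refused whole. The fingers move at their own pace and stop on an object; "grip_force" is the grip in N (left out, the last holds). Time passes only in rows, so rows that repeat a pose let the fingers close. It gives the time, the measured TCP pose, the force, the opening and the grip force at its end, in the units of the state.
- ctrl.get_obs(): the state, without advancing time (a new reading comes with each control period).
- ctrl.camera(name): name is "scene" or "top" or "wrist"; returns (picture, depth): 384x512x3 uint8, red, green, blue; 384x512 float32, m along the optical axis (not along the pixel's ray), 0 where there is no reading.
- ctrl.camera_params(name): a dict with "intrinsics" (3x3 intrinsics, pixels), "k1" (the pictures are not rectified: a ray, as slopes to the right and down, at radius r is drawn at 1 + k1 r^2 times it, then the intrinsics apply), "rvec" (rotation vector, rad) and "tvec" (3), from world to camera coordinates, as OpenCV has them; the wrist camera has in their place "T_tool_cam" (4x4, takes a point from camera to tool coordinates, whose origin is the TCP and whose axes are the flange's). Camera axes: x right, y down, z forward; pixel columns grow to the right and rows downward; lengths in m; the calibration is good to about 2 mm. A picture is of the moment at which its call begins: read the wrist's pose just before it. camera_params takes no time and is no camera call.
- ctrl.hand_in(): hands the job in; it is judged then, once.
Trained networks look in the newest picture that a camera, given by its name, has taken for a name from the list of things; names that differ only in an ending like _2 or _b are one class to them, and where a whole thing is asked for, a point or a joint stands for the part that bears it (a point fixed in the world has none). Each returns a list of dicts, best first, with "score" (0 to 1); they miss things now and then, are a little off and sometimes report something else, mostly with a low value. They report only what shows in the picture. A call takes as long as a camera call.
- ctrl.cut_out(camera, target): "region" (384x512 bool, what is visible of it) and "point" ([column, row] in pixels, amid what is visible of it).
- ctrl.tip_of(camera, target): "point" ([column, row] in pixels: a listed point, or the origin of a listed thing).
The state is a dict: "time_s": time; "qpos": joint angles; "joint_vel": joint speeds; "tau": joint torques, N m; "ee_pos": TCP position; "eef_rot": TCP orientation; "force": force on the tool from outside, world axes, zero at the start; "moment": the same for the moment, N m; "grip_width": finger opening in m; "grip_force": force on a finger pad.
Only numpy, scipy, OpenCV 4.12 (cv2) and the standard library are available. Lean on these libraries where they do the work, as an engineer would, in place of code of your own. Each camera call takes 0.05 s, during which the arm holds its last target. There are 200 camera calls.

### The job

Slide the two low gel pots, upright and never lifted, one after the other into single file between the guide rails, both wholly between the straight rails. Then tilt the long sample bar out of the white case through the opening in its top, which is shorter than the bar, and finish still gripping it: held still, its middle over the middle of the rails, all of it at least 15 cm above the table. Leave the polish bottles and the grey buffer block where they stand.

Things in the scene. Friction and masses are not known exactly. Their poses are not given: they have to be found in the camera images.
- lane: Pot rail, fixed: two straight aluminium guide rails 130 long, 20 high, 8 thick, 58 mm apart inside, no floor. Origin on the table midway between them. +x runs along the rails from the open mouth (x = -65, towards the robot) to the closed end (stop face at x = +62). Short flared wings, as high as the rails, run on outside the mouth to x = -93, where they are about 75 mm apart inside.
- pot_1: One of two identical low round gel pots, white with a black lid, 43 mm in diameter, 34 mm high, about 70 g, loose, standing on the table outside the mouth of the rails, on the right of it seen from the robot (to its -y side). Origin at the centre of its underside, z up.
- pot_2: The second gel pot, identical to pot_1; it starts to the left of the mouth (+y side).
- case: White plastic case, fixed, 138 (x) by 282 (y) by 71 mm high; walls and floor 6, top 5 thick; inside 126 by 270 by 60 high. The top is open only from y = -105 to y = +25 mm, over the full inside width; a 110 mm cover roofs the +y end, a 30 mm lip the -y end. Origin at the centre of its underside.
- case_window (a point): Centre of the opening in the case's top, at the level of the upper surface of the top.
- bar: Sample bar on the floor of the case: a loose square wooden bar, 18 by 18 by 220 mm (long axis y), about 55 g, with white sample nail tips on top. Its +y end lies far under the +y cover of the case, its -y end may lie under the lip. Origin at the centre of its underside.
- bar_mid (a point): Centre of the bar, half way along and 9 mm above its underside.
- bar_end_a (a point): Centre of the bar's +y end face (the end under the long cover).
- bar_end_b (a point): Centre of the bar's -y end face.
- polish_1: Bystander: nail polish bottle, 32 mm in diameter, 70 mm high with its slim black cap, between rails and case. Origin at the centre of its underside.
- polish_2: Bystander: same kind of bottle, right of the rails.
- polish_3: Bystander: same kind of bottle, to the left in front of the case.
- buffer: Bystander: grey buffer block 28 by 95 by 28 mm lying near the robot. Origin at the centre of its underside.

How it is judged:
On the way, in this order (a step that is already met when the one before it is completed fails the run):
1. both pots stand in single file between the guide rails (x of pot_1 in the frame of lane between -0.046 and 0.062 m and y of pot_1 in the frame of lane between -0.014 and 0.014 m and height (world z) of each of pot_1, pot_2 below 0.008 m and angle between each of pot_1, pot_2's own z axis and vertical below 0.15 rad and x of pot_2 in the frame of lane between -0.046 and 0.062 m and y of pot_2 in the frame of lane between -0.014 and 0.014 m), for 0.2 s.
2. the sample bar is out of the case, held by the gripper (height (world z) of each of bar_end_a, bar_end_b above 0.09 m and contact force between bar and the fingers above 1 N), for 0.2 s.
At the end, for the whole second after the job is handed in: Both pots stand upright between the rails (centre at most 46 mm from the rails' middle towards the mouth, 14 mm off the centre line); the gripper still holds the bar, at rest, its middle within 60 mm of the rails' middle seen from above, both ends over 12 cm above the table, off the case (all of step 1 and height (world z) of each of bar_end_a, bar_end_b above 0.12 m and contact force between bar and the fingers above 1 N and horizontal distance between bar_mid and lane below 0.06 m and linear speed of bar below 0.03 m/s and contact force between bar and case below 0.1 N); the arm keeps its last pose, push and grip.
It fails at once if a pot is lifted off the table or tipped over (height (world z) of any of pot_1, pot_2 above 0.02 m or angle between any of pot_1, pot_2's own z axis and vertical above 0.6 rad).
It fails at once if a polish bottle or the buffer block is shifted or knocked over (distance of any of polish_1, polish_2, polish_3, buffer from where it was at the start of the episode above 0.03 m or angle between any of polish_1, polish_2, polish_3, buffer's own z axis and vertical above 0.6 rad).
It also fails if it takes over 69 s, if anything falls off the work surface, if the arm or the gripper's body presses on something with over 40 N, if the wrist force passes 120 N, or if a joint passes its speed limit or range.

## Working session

There is one attempt and no reset: what is moved stays moved. The work goes in short steps, Python scripts to look and compute and a tool call to move; the robot and the scene stay as the last step left them, time stands still between calls to the robot, and variables do not carry over. Pictures are saved under pics/ and viewed, at most 10 in all, crops included, and the job is handed in when it is done.

Besides the shell and the picture viewer there is one more tool, called after "Call:" in YAML: its name, and indented under it one key for each argument. move_arm: Moves the arm, as the interface text tells. Its arguments: {"type":"object","properties":{"targets":{"type":"array"},"grip_force":{"type":"number"}},"required":["targets"]}

```bash
mkdir -p pics; cat > h.py <<'E'
import numpy as np, cv2
from scipy.spatial.transform import Rotation as R
from station import ctrl
def cam(n):
    o=ctrl.get_obs(); im,d=ctrl.camera(n); p=ctrl.camera_params(n)
    K=np.array(p["intrinsics"]);k1=p["k1"]
    if n=="wrist":
        T=np.eye(4);T[:3,:3]=R.from_euler('xyz',o["eef_rot"]).as_matrix() if len(o["eef_rot"])==3 else R.from_quat(o["eef_rot"]).as_matrix();T[:3,3]=o["ee_pos"]
        C=T@np.array(p["T_tool_cam"])
    else:
        W=np.eye(4);W[:3,:3]=cv2.Rodrigues(np.array(p["rvec"],float))[0];W[:3,3]=np.ravel(p["tvec"]);C=np.linalg.inv(W)
    return im,d,K,k1,C
def rays(px,K,k1):
    px=np.atleast_2d(np.array(px,float)).reshape(-1,1,2)
    return cv2.undistortPoints(px,K,np.array([k1,0,0,0.])).reshape(-1,2)
def onz(px,z,c):
    _,_,K,k1,C=c; r=rays(px,K,k1); v=np.c_[r,np.ones(len(r))]@C[:3,:3].T
    return C[:3,3]+v*((z-C[2,3])/v[:,2])[:,None]
def cloud(mask,c):
    im,d,K,k1,C=c; m=mask&(d>0); y,x=np.nonzero(m); r=rays(np.c_[x,y],K,k1); z=d[y,x]
    return np.c_[r*z[:,None],z]@C[:3,:3].T+C[:3,3]
def save(im,n,s=1.5): cv2.imwrite("pics/"+n,cv2.resize(im[:,:,::-1],None,fx=s,fy=s))
E
python3 - <<'E'
from h import *
np.set_printoptions(precision=4,suppress=True)
print(ctrl.get_obs())
for n in ["top","scene"]:
    c=cam(n); save(c[0],n+"0.png"); print(n,c[4][:3,3])
    for t in ["lane","pot_1","case","bar","polish_1","buffer","case_window","bar_mid"]:
        if t not in("case_window","bar_mid"):
            for q in ctrl.cut_out(n,t):
                if q["score"]>.3:
                    P=cloud(q["region"],c); print(t,round(q["score"],2),q["point"],len(P),np.median(P,0),np.percentile(P,2,0),np.percentile(P,98,0))
        else: print(t,[(round(q["score"],2),q["point"]) for q in ctrl.tip_of(n,t)])
E
```

```text
{'time_s': 0.0, 'qpos': array([ 1.2714,  0.3005,  1.5216, -0.    ,  1.3207, -0.0666]), 'joint_vel': array([-0.0003,  0.0001,  0.0013,  0.0004,  0.0016, -0.    ]), 'tau': array([ -0.0017, -53.1813, -35.2721,   0.0708,   0.0246,  -0.0001]), 'ee_pos': array([0.1268, 0.5349, 0.2189]), 'eef_rot': array([-3.1404, -0.0001,  2.9088]), 'force': array([-0.3331,  0.3433,  0.2053]), 'moment': array([-0.0204,  0.0385,  0.0258]), 'grip_force': 0.0, 'grip_width': 0.09361304014606618}
top [ 0.4547 -0.0427  1.397 ]
lane 0.8 [325.4, 164.9] 373 [ 0.6119 -0.2129  0.0178] [ 0.5335 -0.2371 -0.0005] [ 0.6866 -0.1583  0.0241]
lane 0.49 [207.9, 165.1] 274 [0.609  0.1301 0.023 ] [0.5994 0.0685 0.0072] [0.6188 0.1925 0.0291]
pot_1 0.72 [287.6, 214.1] 134 [ 0.4595 -0.1237  0.0334] [ 0.4417 -0.1418  0.0269] [ 0.4749 -0.1057  0.0383]
pot_1 0.62 [336.4, 211.2] 172 [ 0.4668 -0.2602  0.0325] [ 0.4486 -0.2819  0.01  ] [ 0.4866 -0.2415  0.0386]
case 0.88 [194.0, 171.1] 4079 [0.592  0.1763 0.0667] [0.5278 0.0266 0.0004] [0.6606 0.2997 0.0749]
bar 0.82 [207.9, 167.2] 323 [0.6085 0.1387 0.0226] [0.5971 0.0686 0.0019] [0.
[... 1037 characters left out ...]
71.7] 465 [0.4087 0.1292 0.025 ] [ 0.3551  0.084  -0.0005] [0.4174 0.1741 0.0312]
polish_1 0.65 [118.8, 239.1] 286 [ 0.5908 -0.374   0.0347] [ 0.576  -0.3899  0.0008] [ 0.5995 -0.3619  0.0707]
polish_1 0.48 [244.7, 234.3] 259 [ 0.6126 -0.0692  0.0348] [ 0.5973 -0.0836  0.0031] [ 0.6207 -0.0546  0.0708]
buffer 0.79 [304.5, 170.5] 485 [0.4087 0.1282 0.0243] [ 0.3545  0.0832 -0.0006] [0.4174 0.1739 0.0311]
buffer 0.57 [335.0, 222.3] 422 [0.6122 0.1432 0.0237] [0.5842 0.0765 0.0053] [0.6199 0.2067 0.0273]
buffer 0.36 [377.7, 163.9] 186 [0.4183 0.3274 0.0335] [0.408  0.3157 0.0038] [0.4274 0.3418 0.0719]
case_window [(0.73, [328.9, 205.4]), (0.52, [225.3, 194.8])]
bar_mid [(0.73, [340.5, 224.4])]
```

View pics/top0.png

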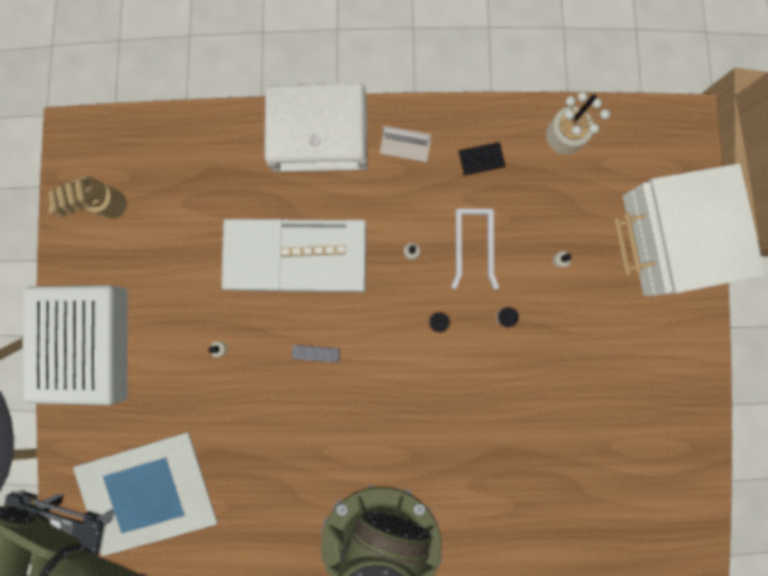

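View pics/scene0.png

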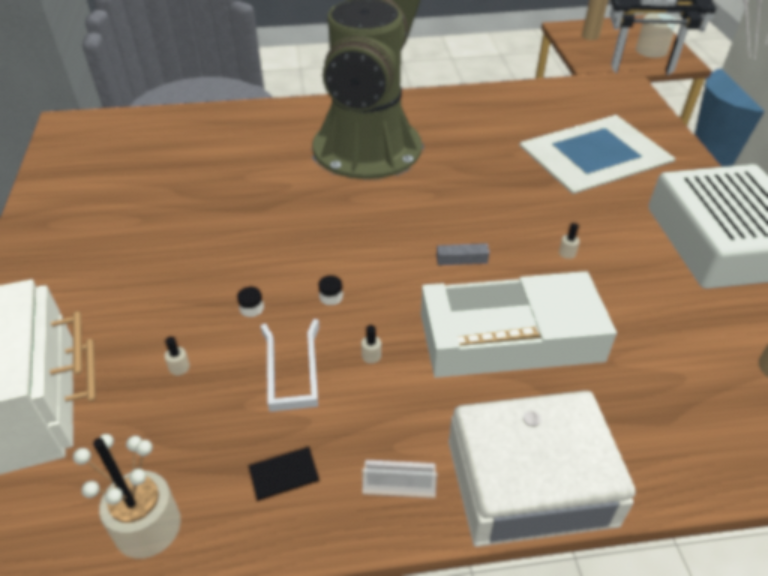

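```bash
python3 - <<'E'
from h import *
np.set_printoptions(precision=4,suppress=True)
for n in ["top","scene"]:
    c=cam(n)
    P=cloud(np.ones((384,512),bool),c)
    def box(x0,x1,y0,y1,z0,z1):
        return P[(P[:,0]>x0)&(P[:,0]<x1)&(P[:,1]>y0)&(P[:,1]<y1)&(P[:,2]>z0)&(P[:,2]<z1)]
    for nm,b in dict(rails=(.48,.72,-.26,-.13,.012,.03),case=(.5,.69,0,.36,.055,.085),bar=(.58,.64,.05,.22,.018,.035),p1=(.43,.5,-.3,-.225,.03,.045),p2=(.43,.5,-.16,-.09,.03,.045)).items():
        Q=box(*b); q=Q[:,:2].astype(np.float32); 
        print(n,nm,len(Q),Q.mean(0),cv2.minAreaRect(q), np.percentile(Q,[1,99],0).ravel())
E
```

```text
top rails 349 [ 0.6153 -0.1991  0.0186] ((0.5838054418563843, -0.19576126337051392), (0.2110176831483841, 0.09214715659618378), 4.417134761810303) [ 0.5285 -0.2422  0.0125  0.6867 -0.1566  0.0255]
top case 2490 [0.5963 0.1927 0.0694] ((0.5955316424369812, 0.16580335795879364), (0.2832277715206146, 0.13603252172470093), 88.7767333984375) [0.5274 0.0261 0.0602 0.6635 0.3052 0.0761]
top bar 252 [0.6091 0.1305 0.0236] ((0.6094651818275452, 0.131738543510437), (0.018951451405882835, 0.1337415724992752), 1.1523711681365967) [0.5989 0.0653 0.0184 0.6189 0.1982 0.03  ]
top p1 127 [ 0.4676 -0.2615  0.0338] ((0.4682653546333313, -0.2616724371910095), (0.04060925543308258, 0.03931613266468048), 89.07369232177734) [ 0.4486 -0.2815  0.0302  0.4879 -0.2418  0.0394]
top p2 125 [ 0.4599 -0.1236  0.0339] ((0.46012401580810547, -0.12413735687732697), (0.03951924294233322, 0.03974759578704834), 20.66338539123535) [ 0.4394 -0.1422  0.0302  0.4778 -0.1036  0.0401]
scene rails 555 [ 0.6213 -0.2006  0.0193] ((0.5847042202949524, -0.19547387957572937), (0.21803870797157288, 0.10352932661771774), 7.069956302642822) [ 0.4832 -0.257   0.0124  0.6908 -0.1527  0.0267]
scene case 3518 [0.6057 0.1873 0.0691] ((0.5966785550117493, 0.16806872189044952), (0.2837660312652588, 0.14325419068336487), 88.37433624267578) [0.527  0.0265 0.0557 0.6689 0.3072 0.0743]
scene bar 371 [0.6109 0.1415 0.0238] ((0.6098393797874451, 0.1411985456943512), (0.021554285660386086, 0.13584890961647034), 0.4947895407676697) [0.5991 0.075  0.0182 0.62   0.2079 0.0278]
scene p1 170 [ 0.4691 -0.2605  0.0335] ((0.46800437569618225, -0.26151347160339355), (0.0436895415186882, 0.04196798801422119), 62.09572982788086) [ 0.4474 -0.2803  0.0304  0.491  -0.24    0.0374]
scene p2 161 [ 0.4611 -0.1214  0.0338] ((0.4595436453819275, -0.12157601118087769), (0.03937067463994026, 0.04643845185637474), 85.45301055908203) [ 0.4391 -0.1412  0.0305  0.4817 -0.1018  0.0375]
```

Top view (at 1.5×): the rails are at columns 459/492, with the mouth facing the robot at row 275. The pots are at (439,322) and (508,317), and the bar is in the case window at (315,250). The scene view agrees. Next I'll fit the rails and look at the window edges.

```bash
python3 - <<'E'
from h import *
np.set_printoptions(precision=4,suppress=True)
for n in ["top","scene"]:
    c=cam(n); P=cloud(np.ones((384,512),bool),c)
    S=lambda x0,x1,y0,y1,z0,z1:P[(P[:,0]>x0)&(P[:,0]<x1)&(P[:,1]>y0)&(P[:,1]<y1)&(P[:,2]>z0)&(P[:,2]<z1)]
    for nm,b in dict(L=(.565,.67,-.18,-.14,.013,.03),Rr=(.565,.67,-.26,-.215,.013,.03)).items():
        Q=S(*b); v=np.polyfit(Q[:,0],Q[:,1],1); print(n,nm,len(Q),"y at .62",np.polyval(v,.62),"slope",v[0])
    Q=S(.66,.72,-.22,-.18,.013,.03); print("end bar x",Q[:,0].mean(),np.percentile(Q[:,0],[2,98]))
    Q=S(.5,.54,-.28,-.12,.01,.03);print("wings",Q.min(0),Q.max(0))
    # bar end
    for k in ["bar_end_a","bar_end_b","lane"]:
        print(k,[(round(q["score"],2),onz(q["point"],.015 if k!="lane" else 0,c)[0]) for q in ctrl.tip_of(n,k)])
E
```

```text
top L 95 y at .62 -0.16732357867783215 slope -0.012642006527142995
top Rr 88 y at .62 -0.23087988785739347 slope -0.0012465389443623574
end bar x 0.6832072054119928 [0.6793 0.687 ]
wings [ 0.5281 -0.2424  0.0137] [ 0.5386 -0.1531  0.0238]
bar_end_a [(0.7, array([0.6106, 0.0581, 0.015 ]))]
bar_end_b [(0.7, array([0.6106, 0.0581, 0.015 ]))]
lane [(0.79, array([ 0.6137, -0.1977,  0.    ]))]
scene L 120 y at .62 -0.16487714495080594 slope -0.01700289083183908
scene Rr 118 y at .62 -0.2303237010895319 slope -0.006841183466480943
end bar x 0.6864944265929068 [0.681  0.6909]
wings [ 0.5253 -0.2434  0.0104] [ 0.5399 -0.1501  0.0224]
bar_end_a [(0.97, array([0.6185, 0.055 , 0.015 ]))]
bar_end_b [(0.97, array([0.6185, 0.055 , 0.015 ]))]
lane [(0.59, array([ 0.6201, -0.1984,  0.    ]))]
```

Call:
move_arm:
  targets:
    - [0.2,0,0,0,0,0,0.15]
    - [0.2,0,0,0,0,0,0.3]
    - [0.2,0,0,0,0,0,0.45]
    - [0.2,0,0,0,0,0,0.6]
    - [0.2,0,0,0,0,0,0.75]
    - [0.2,0,0,0,0,0,0.9]
    - [0.2,0,0,0,0,0,1.05]
    - [0.2,0,0,0,0,0,1.2]
    - [0.2,0,0,0,0,0,1.338]
  grip_force: 10

```text
time_s: 2.3
ee_pos: [0.1269, 0.5352, 0.2194]
eef_rot: [-3.142, -0.0, 1.565]
force: [-0.6, -0.5, 0.4]
grip_width: 0.0562
grip_force: 0.0
```

Call:
move_arm:
  targets:
    - [0.8,-0.7,0.65,0,0,0,0]
    - [0.8,-1.4,1.3,0,0,0,0]
    - [0.8,-2.1,1.95,0,0,0,0]
    - [0.8,-2.8,2.6,0,0,0,0]
    - [0.8,-3.5,3.25,0,0,0,0]
    - [0.8,-4.2,3.9,0,0,0,0]
    - [0.8,-4.9,4.55,0,0,0,0]
    - [0.8,-5.6,5.2,0,0,0,0]
    - [0.8,-6.3,5.85,0,0,0,0]
    - [0.8,-7,6.4,0,0,0,0]
    - [0.8,-7.8,6.6,0,0,0,0]
    - [0.8,-8.6,6.82,0,0,0,0]

```text
time_s: 3.5
ee_pos: [0.4683, 0.1034, 0.2193]
eef_rot: [-3.141, 0.0, 1.571]
force: [0.0, 0.7, 0.2]
grip_width: 0.0846
grip_force: 0.0
```

```bash
python3 -c "
from h import *
o=ctrl.get_obs();print(o['ee_pos'],o['eef_rot'],o['time_s'])"
```

```text
[0.46826981 0.1034209  0.21934937] [-3.14145389e+00  5.90359231e-05  1.57066300e+00] 3.5
```

Call:
move_arm:
  targets:
    - [0.8,-0.9,0,0,0,0,0]
    - [0.8,-1.8,0,0,0,0,0]
    - [0.8,-2.7,0,0,0,0,0]
    - [0.8,-3.6,0,0,0,0,0]
    - [0.8,-4.5,0,0,0,0,0]
    - [0.8,-5.4,0,0.3,0,0,0]
    - [0.8,-6.3,0,0.6,0,0,0]
    - [0.8,-7.28,0,1.2,0,0,0]
    - [0.8,-7.28,0,1.9,0,0,0]
    - [0.8,-7.28,0,1.9,0,0,0]

```text
time_s: 4.5
ee_pos: [0.4657, -0.2588, 0.1202]
eef_rot: [-3.135, -0.004, 1.569]
force: [-0.9, 0.7, 0.1]
grip_width: 0.085
grip_force: 0.0
```

```bash
python3 - <<'E'
from h import *
np.set_printoptions(precision=4,suppress=True)
c=cam("wrist"); save(c[0],"w1.png",1.2); P=cloud(np.ones((384,512),bool),c)
print(ctrl.get_obs()["ee_pos"],len(P))
Q=P[(P[:,2]>.028)&(P[:,2]<.042)&(P[:,0]<.51)&(P[:,0]>.43)]
for y0,y1 in((-.32,-.2),(-.16,-.08)):
    q=Q[(Q[:,1]>y0)&(Q[:,1]<y1)]
    if len(q)>20: print(len(q),q.mean(0),cv2.minEnclosingCircle(q[:,:2].astype(np.float32)))
E
```

```text
[ 0.467  -0.2585  0.1232] 195797
2216 [ 0.4679 -0.2621  0.0346] ((0.4679146409034729, -0.26297855377197266), 0.021671490743756294)
2371 [ 0.4597 -0.1279  0.0343] ((0.45968741178512573, -0.12287241220474243), 0.021838508546352386)
```

View pics/w1.png

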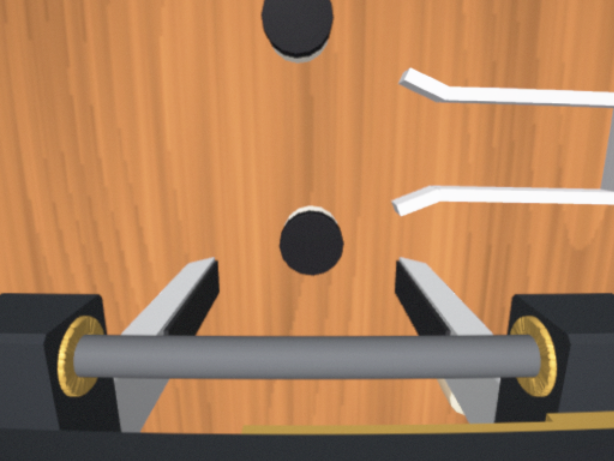

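The wrist view shows pot 1 between the open fingers at (311,242), pot 2 at (297,20), and the rails on the right. Lower and grip.

Call:
move_arm:
  targets:
    - [0.8,-0.03,0,0.7,0,0,0]
    - [0.8,-0.03,0,1.4,0,0,0]
    - [0.8,-0.03,0,1.9,0,0,0]
    - [0.8,-0.03,0,2.1,0,0,0]
    - [0.8,-0.03,0,2.1,0,0,0]
    - [-1,-0.03,0,2.1,0,0,0]
    - [-1,-0.03,0,2.1,0,0,0]
    - [-1,-0.03,0,2.1,0,0,0]
    - [-1,-0.03,0,2.1,0,0,0]
    - [-1,-0.03,0,2.1,0,0,0]
    - [-1,-0.03,0,2.1,0,0,0]
  grip_force: 8

```text
time_s: 5.65
ee_pos: [0.4679, -0.2604, 0.0196]
eef_rot: [3.141, 0.0, 1.571]
force: [-0.4, 0.0, 1.2]
grip_width: 0.0425
grip_force: 8.0
```

Call:
move_arm:
  targets:
    - [-1,0.4,0,0,0,0,0]
    - [-1,0.85,0,0,0,0,0]
    - [-1,1.3,0,0,0,0,0]
    - [-1,1.3,0.3,0,0,0,0]
    - [-1,1.3,0.7,0,0,0,0]
    - [-1,1.3,1.1,0,0,0,0]
    - [-1,1.29,1.5,0,0,0,0]
    - [-1,1.29,1.9,0,0,0,0]
    - [-1,1.28,2.3,0,0,0,0]
    - [-1,1.28,2.7,0,0,0,0]
    - [-1,1.27,3.1,0,0,0,0]
    - [-1,1.27,3.4,0,0,0,0]

```text
time_s: 6.85
ee_pos: [0.6387, -0.1968, 0.0193]
eef_rot: [-3.141, -0.0, 1.571]
force: [-1.6, 0.4, 2.6]
grip_width: 0.0429
grip_force: 8.0
```

Call:
move_arm:
  targets:
    - [0.13,0,0,0,0,0,0]
    - [0.13,0,0,0,0,0,0]
    - [0.13,0,0,0,0,0,0]
    - [0.13,0,0,-0.5,0,0,0]
    - [0.13,0,0,-1.2,0,0,0]
    - [0.8,0,0,-1.8,0,0,0]
    - [0.8,0.4,-0.8,-1.8,0,0,0]
    - [0.8,0.8,-1.6,-1.8,0,0,0]
    - [0.8,1.2,-2.5,-1.8,0,0,0]
    - [0.8,1.47,-3.2,-1.8,0,0,0]
    - [0.8,1.47,-3.57,-1.8,0,0,0]
    - [0.8,1.47,-3.57,-1.2,0,0,0]

```text
time_s: 8.05
ee_pos: [0.4589, -0.1236, 0.0823]
eef_rot: [3.136, 0.002, 1.571]
force: [2.5, -1.4, -1.5]
grip_width: 0.0848
grip_force: 0.0
```

```bash
python3 - <<'E'
from h import *
np.set_printoptions(precision=4,suppress=True)
c=cam("top");P=cloud(np.ones((384,512),bool),c)
print(ctrl.get_obs()["ee_pos"])
Q=P[(P[:,2]>.028)&(P[:,2]<.042)]
q=Q[(abs(Q[:,0]-.64)<.05)&(abs(Q[:,1]+.198)<.024)]
print(len(q),q.mean(0) if len(q) else 0)
E
```

```text
[ 0.457  -0.1229  0.0764]
135 [ 0.6383 -0.1977  0.0328]
```

Call:
move_arm:
  targets:
    - [0.8,0,0,0.6,0,0,0]
    - [0.8,0,0,1.0,0,0,0]
    - [0.8,0,0,1.2,0,0,0]
    - [0.8,0,0,1.2,0,0,0]
    - [-1,0,0,1.2,0,0,0]
    - [-1,0,0,1.2,0,0,0]
    - [-1,0,0,1.2,0,0,0]
    - [-1,0,0,1.2,0,0,0]
    - [-1,0,0,1.2,0,0,0]
    - [-1,0,0,1.2,0,0,0]

```text
time_s: 9.1
ee_pos: [0.4595, -0.1234, 0.0196]
eef_rot: [3.141, 0.0, 1.571]
force: [-0.5, -0.3, 1.5]
grip_width: 0.0426
grip_force: 8.0
```

Call:
move_arm:
  targets:
    - [-1,-0.5,0,0,0,0,0]
    - [-1,-1.0,0,0,0,0,0]
    - [-1,-1.48,0,0,0,0,0]
    - [-1,-1.48,0.4,0,0,0,0]
    - [-1,-1.48,0.8,0,0,0,0]
    - [-1,-1.49,1.2,0,0,0,0]
    - [-1,-1.49,1.6,0,0,0,0]
    - [-1,-1.5,2.0,0,0,0,0]
    - [-1,-1.5,2.4,0,0,0,0]
    - [-1,-1.5,2.6,0,0,0,0]
    - [-1,-1.5,2.6,0,0,0,0]

```text
time_s: 10.2
ee_pos: [0.5905, -0.1983, 0.0196]
eef_rot: [3.14, 0.0, 1.571]
force: [1.0, -0.2, 3.5]
grip_width: 0.0429
grip_force: 8.0
```

Call:
move_arm:
  targets:
    - [0.13,0,0,0,0,0,0]
    - [0.13,0,0,0,0,0,0]
    - [0.13,0,0,0,0,0,0]
    - [0.13,0,0,-0.5,0,0,0]
    - [0.13,0,0,-1.2,0,0,0]
    - [0.13,0,0,-2.0,0,0,0]
    - [0.13,0,0,-2.8,0,0,0]
    - [0.13,0.6,0,-3.4,0,0,0]
    - [0.13,1.4,0,-3.8,0,0,0]
    - [0.13,2.2,0,-3.8,0,0,0]
    - [0.13,3.0,0,-3.8,0,0,0]
    - [0.13,3.8,0,-3.8,0,0,0]

```text
time_s: 11.4
ee_pos: [0.5889, -0.0069, 0.2096]
eef_rot: [3.141, 0.0, 1.57]
force: [0.2, -0.3, -0.2]
grip_width: 0.0533
grip_force: 0.0
```

```bash
python3 - <<'E'
from h import *
np.set_printoptions(precision=4,suppress=True)
for n in("top","scene"):
    c=cam(n);P=cloud(np.ones((384,512),bool),c)
    Q=P[(P[:,2]>.028)&(P[:,2]<.042)]
    q=Q[(abs(Q[:,0]-.61)<.09)&(abs(Q[:,1]+.198)<.026)]
    if len(q):
        for m in(q[:,0]<.612,q[:,0]>.612): print(n,m.sum(),q[m].mean(0),q[m].min(0),q[m].max(0))
c=cam("wrist");P=cloud(np.ones((384,512),bool),c);save(c[0],"w2.png",1.2)
print(ctrl.get_obs()["ee_pos"])
E
```

```text
top 144 [ 0.5906 -0.1975  0.0327] [ 0.57   -0.2179  0.0283] [ 0.6106 -0.1779  0.0394]
top 146 [ 0.6463 -0.1975  0.033 ] [ 0.6252 -0.2184  0.0284] [ 0.6655 -0.176   0.0394]
scene 215 [ 0.5917 -0.1961  0.0333] [ 0.568  -0.2163  0.0282] [ 0.6115 -0.1754  0.0373]
scene 237 [ 0.6498 -0.1977  0.0333] [ 0.6259 -0.2185  0.0288] [ 0.6708 -0.1768  0.0375]
[ 0.5891 -0.0066  0.2096]
```

View pics/w2.png

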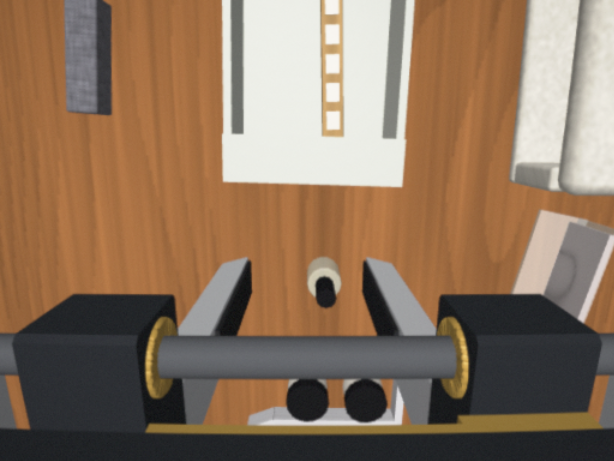

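Both pots are in file, at about -28 and +29 mm along the lane. The wrist view shows the bar at column 332, its -y end hidden under the lip at row 135. Now move above the bar.

Call:
move_arm:
  targets:
    - [0.13,0.6,0.2,0,0,0,0]
    - [0.13,1.2,0.4,0,0,0,0]
    - [0.13,1.9,0.41,0.5,0,0,0]
    - [0.13,1.9,0.41,1.2,0,0,0]
    - [0.13,1.9,0.41,1.6,0,0,0]
    - [0.13,1.9,0.41,1.6,0,0,0]

```text
time_s: 12.15
ee_pos: [0.6086, 0.0855, 0.1265]
eef_rot: [-3.136, 0.001, 1.57]
force: [-0.2, 0.8, -0.2]
grip_width: 0.053
grip_force: 0.0
```

```bash
python3 - <<'E'
from h import *
np.set_printoptions(precision=4,suppress=True)
for n in("wrist","scene"):
    c=cam(n);P=cloud(np.ones((384,512),bool),c)
    Q=P[(P[:,2]>.015)&(P[:,2]<.035)&(abs(P[:,0]-.61)<.02)&(P[:,1]>.05)&(P[:,1]<.23)]
    v=np.polyfit(Q[:,1],Q[:,0],1);print(n,len(Q),Q.mean(0),np.percentile(Q,[1,99],0),v,np.polyval(v,.088))
print(ctrl.get_obs()["ee_pos"])
E
```

```text
wrist 3913 [0.6095 0.1316 0.025 ] [[0.5999 0.0585 0.023 ]
 [0.6192 0.197  0.0271]] [-0.0239  0.6126] 0.6104987096816054
scene 403 [0.6113 0.1436 0.0232] [[0.5992 0.0747 0.0157]
 [0.6205 0.2077 0.0286]] [-0.0131  0.6132] 0.6120349743770496
[0.6103 0.0857 0.1302]
```

Call:
move_arm:
  targets:
    - [0.13,0,0,0.7,0,0,0]
    - [0.13,0,0,1.4,0,0,0]
    - [0.13,0,0,1.9,0,0,0]
    - [0.13,0,0,2.13,0,0,0]
    - [0.13,0,0,2.13,0,0,0]
    - [-1,0,0,2.13,0,0,0]
    - [-1,0,0,2.13,0,0,0]
    - [-1,0,0,2.13,0,0,0]
    - [-1,0,0,2.13,0,0,0]
    - [-1,0,0,2.13,0,0,0]
    - [-1,0,0,2.13,0,0,0]
  grip_force: 12

```text
time_s: 13.35
ee_pos: [0.6101, 0.0867, 0.0234]
eef_rot: [3.141, -0.0, 1.571]
force: [-1.5, -0.7, 3.9]
grip_width: 0.0179
grip_force: 11.9
```

Call:
move_arm:
  targets:
    - [-1,0.15,0,0,0,0,0]
    - [-1,0.3,0,0,0,0,0]
    - [-1,0.45,0,0,0,0,0]
    - [-1,0.6,0,0,0,0,0]
    - [-1,0.7,0,0,0,0,0]
    - [-1,0.7,0,0,0,0,0]

```text
time_s: 13.95
ee_pos: [0.6097, 0.1212, 0.0227]
eef_rot: [-3.141, 0.002, 1.571]
force: [-0.2, -9.6, 2.0]
grip_width: 0.0178
grip_force: 12.0
```

```bash
python3 - <<'E'
from h import *
np.set_printoptions(precision=4,suppress=True)
c=cam("scene");save(c[0][100:300,200:460],"s2.png",3)
for n in("scene","top"):
    c=cam(n)if n!="scene" else c
    P=cloud(np.ones((384,512),bool),c)
    Q=P[(P[:,2]>.018)&(P[:,2]<.033)&(abs(P[:,0]-.61)<.011)&(P[:,1]>.04)&(P[:,1]<.23)]
    if len(Q): print(n,len(Q),np.sort(Q[:,1])[[0,3,-3,-1]])
E
```

```text
scene 137 [0.0823 0.0827 0.2079 0.2096]
top 6 [0.0805 0.0812 0.0812 0.0813]
```

View pics/s2.png

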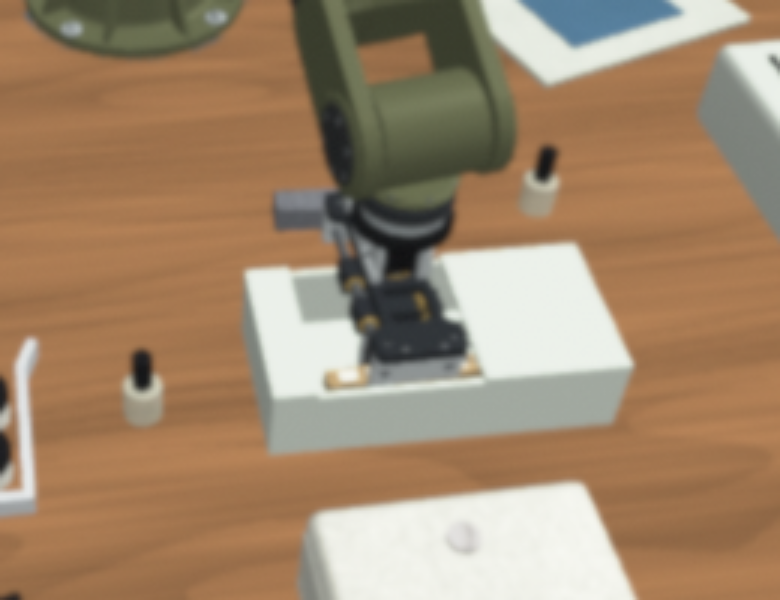

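The scene crop shows the bar's -y end out from under the lip at (330,378). The force says its +y end has reached the wall. Back off 4 mm, grip harder and tilt 17°.

Call:
move_arm:
  targets:
    - [-1,-0.04,0,0,0,0,0]
    - [-1,-0.08,0,0,0,0,0]
    - [-1,-0.08,0,0,0,0,0]
    - [-1,-0.08,0,-0.06,0,0,0]
    - [-1,-0.06,0,-0.24,0,-0.05,0]
    - [-1,-0.03,0,-0.42,0,-0.1,0]
    - [-1,0.01,0,-0.59,0,-0.15,0]
    - [-1,0.06,0,-0.77,0,-0.2,0]
    - [-1,0.11,0,-0.94,0,-0.25,0]
    - [-1,0.17,0,-1.1,0,-0.297,0]
    - [-1,0.17,0,-1.1,0,-0.297,0]
  grip_force: 40

```text
time_s: 15.15
ee_pos: [0.6102, 0.1295, 0.0794]
eef_rot: [3.141, 0.302, 1.571]
force: [-1.1, -11.5, 2.1]
grip_width: 0.0178
grip_force: 40.0
```

```bash
python3 - <<'E'
from h import *
c=cam("scene");save(c[0][100:300,200:460],"s3.png",3)
o=ctrl.get_obs();print(o)
E
```

```text
{'time_s': 15.2, 'qpos': array([ 0.26752264,  0.65548387,  1.37053992, -0.30947218,  1.21304824,
        0.3906987 ]), 'joint_vel': array([-0.01305514,  0.00270938,  0.01209399,  0.02245972, -0.01303972,
       -0.00856874]), 'tau': array([  7.46866375, -68.31866026, -33.15886974,   1.40821673,
        -0.56514272,   0.22179024]), 'ee_pos': array([0.61008944, 0.12925957, 0.07884033]), 'eef_rot': array([3.14120768, 0.30016921, 1.57089903]), 'force': array([-0.40840807, -9.86934159,  2.10485669]), 'moment': array([-1.87152435,  0.10677098, -0.00411897]), 'grip_force': 39.99124825000763, 'grip_width': 0.017851394706770916}
```

View pics/s3.png

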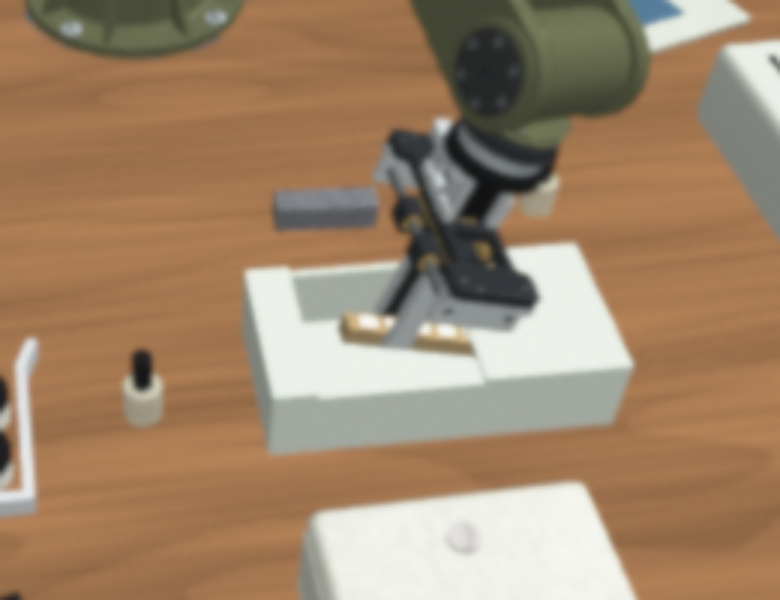

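The bar is tilted, its -y end up and clear at (345,325). Pull along the bar's axis.

Call:
move_arm:
  targets:
    - [-1,-0.15,0,0,0,0,0]
    - [-1,-0.35,0,0,0,0,0]
    - [-1,-0.6,0,0,0,0,0]
    - [-1,-0.85,0,0,0,0,0]
    - [-1,-1.1,0,0,0,0,0]
    - [-1,-1.1,0,0,0,0,0]

```text
time_s: 15.8
ee_pos: [0.6101, 0.0758, 0.0949]
eef_rot: [3.141, 0.297, 1.569]
force: [-0.1, 0.5, -0.0]
grip_width: 0.0172
grip_force: 40.0
```

```bash
cat > barfit.py <<'E'
from h import *
np.set_printoptions(precision=4,suppress=True)
o=ctrl.get_obs();T=R.from_euler('xyz',o["eef_rot"]).as_matrix();print(o["ee_pos"],o["force"],o["time_s"])
for n in("scene","top"):
    c=cam(n);P=cloud(np.ones((384,512),bool),c);L=(P-o["ee_pos"])@T
    m=(abs(L[:,1])<.011)&(abs(L[:,2])<.05)&(abs(L[:,0])<.22)&(abs(L[:,0])>.03)
    im=c[0].reshape(-1,3)
    q=L[m]
    for s in(-1,1):
        a=q[q[:,0]*s>0]; 
        if len(a)>8: v=np.polyfit(a[:,0],a[:,2],1);print(n,s,len(a),np.percentile(a[:,0],[1,99]),"slope,off",v)
E
python3 barfit.py
```

```text
[0.6101 0.0758 0.0949] [-0.1228  0.5069 -0.0028] 15.8
scene -1 93 [-0.0405 -0.0305] slope,off [0.0412 0.018 ]
scene 1 677 [0.0321 0.2174] slope,off [-0.2476  0.0217]
top -1 57 [-0.0414 -0.0305] slope,off [-0.3402  0.0062]
top 1 30 [0.1196 0.2191] slope,off [-0.2821  0.0215]
```

Force-free. Continue along the axis.

Call:
move_arm:
  targets:
    - [-1,-0.3,0,0,0,0,0]
    - [-1,-0.6,0,0,0,0,0]
    - [-1,-0.9,0,0,0,0,0]
    - [-1,-1.2,0,0,0,0,0]
    - [-1,-1.5,0,0,0,0,0]
    - [-1,-1.75,0,0,0,0,0]
    - [-1,-1.75,0,0,0,0,0]

```text
time_s: 16.6
ee_pos: [0.61, -0.0078, 0.1203]
eef_rot: [3.141, 0.297, 1.569]
force: [-0.1, -0.2, -1.0]
grip_width: 0.018
grip_force: 40.0
```

```bash
python3 - <<'E'
from h import *
c=cam("scene");save(c[0][100:300,150:410],"s4.png",3)
E
python3 barfit.py
```

```text
[ 0.6099 -0.0069  0.1199] [ 0.2154 -0.2413 -0.275 ] 16.65
scene -1 57 [-0.04   -0.0301] slope,off [-0.2689 -0.0057]
scene 1 738 [0.0324 0.2167] slope,off [-0.1249  0.019 ]
top -1 31 [-0.0406 -0.0308] slope,off [-0.6413 -0.022 ]
top 1 53 [0.113  0.2193] slope,off [-0.2185  0.0344]
```

View pics/s4.png

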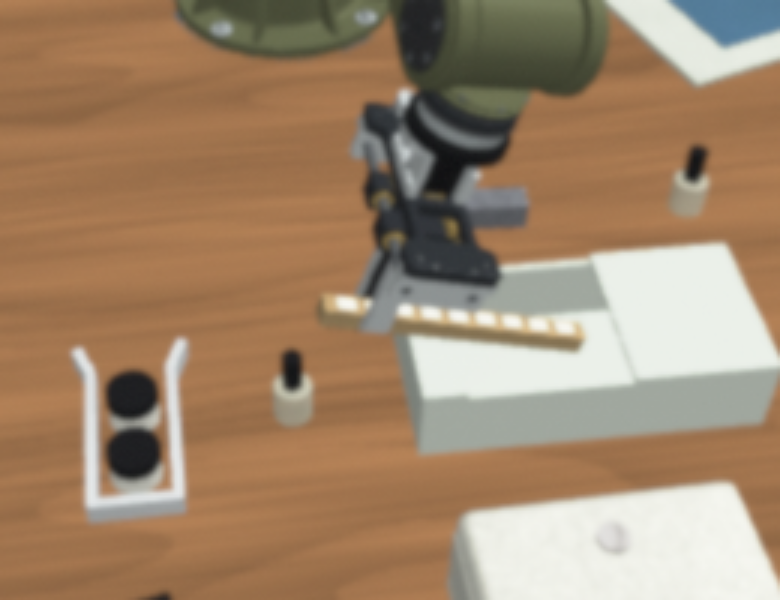

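The whole bar is now clear of the cover: its ends are at (325,305) and (580,338). Lift straight up, then level it.

Call:
move_arm:
  targets:
    - [-1,-0.12,0,-0.38,0,0,0]
    - [-1,-0.26,0,-0.86,0,0,0]
    - [-1,-0.41,0,-1.34,0,0,0]
    - [-1,-0.56,0,-1.82,0,0,0]
    - [-1,-0.7,0,-2.3,0,0,0]
    - [-1,-0.7,0,-2.3,0,0.06,0]
    - [-1,-0.7,0,-2.3,0,0.12,0]
    - [-1,-0.7,0,-2.3,0,0.18,0]
    - [-1,-0.7,0,-2.3,0,0.24,0]
    - [-1,-0.7,0,-2.3,0,0.297,0]
    - [-1,-0.7,0,-2.3,0,0.297,0]

```text
time_s: 17.85
ee_pos: [0.6099, -0.0062, 0.2396]
eef_rot: [-3.141, -0.001, 1.57]
force: [0.2, -0.9, -1.1]
grip_width: 0.018
grip_force: 40.0
```

```bash
python3 barfit.py
```

```text
[ 0.6099 -0.0062  0.2396] [ 0.2277 -0.9185 -1.0911] 17.85
scene -1 59 [-0.0389 -0.0301] slope,off [-0.3424 -0.0078]
scene 1 797 [0.0316 0.1785] slope,off [0.0003 0.0031]
top 1 260 [0.0471 0.1796] slope,off [-0.0008  0.0006]
```

Call:
move_arm:
  targets:
    - [-1,-0.3,0,0,0,0,0]
    - [-1,-0.8,0,0,0,0,0]
    - [-1,-1.4,0.05,0,0,0,0]
    - [-1,-2.0,0.1,0,0,0,0]
    - [-1,-2.6,0.15,0,0,0,0]
    - [-1,-3.2,0.2,0,0,0,0]
    - [-1,-3.8,0.2,0,0,0,0]
    - [-1,-4.4,0.2,0,0,0,0]
    - [-1,-4.9,0.2,0,0,0,0]
    - [-1,-5.25,0.2,0,0,0,0]
    - [-1,-5.25,0.2,0,0,0,0]
    - [-1,-5.25,0.2,0,0,0,0]

```text
time_s: 19.15
ee_pos: [0.6199, -0.268, 0.2397]
eef_rot: [-3.141, -0.0, 1.571]
force: [0.0, -0.2, -0.1]
grip_width: 0.0177
grip_force: 40.0
```

Call:
move_arm:
  targets:
    - [-1,0,0,0,0,0,0]
    - [-1,0,0,0,0,0,0]
    - [-1,0,0,0,0,0,0]
    - [-1,0,0,0,0,0,0]
    - [-1,0,0,0,0,0,0]
    - [-1,0,0,0,0,0,0]

```text
time_s: 19.75
ee_pos: [0.6199, -0.2683, 0.2399]
eef_rot: [3.142, 0.0, 1.571]
force: [-0.5, -0.3, -0.7]
grip_width: 0.0178
grip_force: 40.0
```

```bash
python3 barfit.py; python3 - <<'E'
from h import *
c=cam("scene");save(c[0][100:300,50:310],"s5.png",3)
E
```

```text
[ 0.6199 -0.2683  0.2399] [-0.5335 -0.3368 -0.7123] 19.75
scene -1 45 [-0.0373 -0.0301] slope,off [-0.1093  0.0007]
scene 1 885 [0.0316 0.1801] slope,off [-0.0018  0.0034]
top 1 368 [0.0444 0.1778] slope,off [ 0.018  -0.0018]
```

View pics/s5.png

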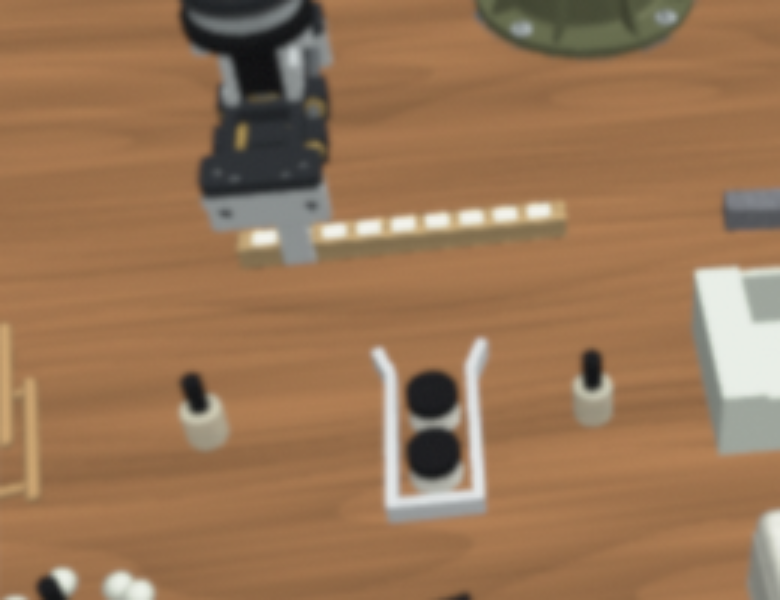

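The picture shows the bar held level above the rails, its ends at (240,245) and (565,215). Both pots stand in file at (432,395) and (434,455), and the bottles still stand. Hand in.

```bash
python3 -c "
from station import ctrl
print(ctrl.hand_in())"
```

```text
the job is handed in; nothing more can be done
None
```

The job is handed in, with no verdict returned: both pots stand in single file between the rails, and the bar is out of the case, held still and level, its middle over the middle of the rails and about 22 cm above the table.

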